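# Pull the filter cassette from a vacuum cleaner and hold it tipped for inspection

## Task

Slide the yellow catch on the red vacuum cleaner fully back, grip the blue rib of the filter cassette and draw the cassette straight up until it is wholly out of its bay. Only then tip it to about 60 degrees from upright (to any side) so that its pleats can be looked over, and finish while still holding it like that, still, touching nothing else, with its middle at least 10 cm above the cleaner's deck. Leave the catch open, and leave the screwdriver, the spray can and the parts tray where they are.

Things in the scene. Friction and masses are not known exactly. Their poses are not given: they have to be found in the camera images.
- cleaner: red and black canister vacuum cleaner, fixed on the bench, cover off, 260 (x) by 380 (y) mm; wheels reach x = +-150, the nose y = -255. Flat deck 130 mm above the bench. Origin: centre of its underside, z up. Filter bay in the deck at x = 0, y = -40 mm; the catch is on the bay's +y side. A black strip 160 by 45 mm rises 18 mm over the deck at y = 160.
- deck (a point): the point at the centre of the filter bay's mouth, level with the deck (130 mm above the bench); axes as the cleaner's. The bay is 75 mm deep, with about 2 mm of play around the cassette.
- filter_mid (a point): centre of the loose filter cassette (0.14 to 0.28 kg), half-way up its 107 mm; y along its rib, z up, axes as the cleaner's at first. From below: white pleated body 70 (x) by 110 (y) by 65 high, in the bay; grey flange 90 by 130 by 6, lying on the deck; blue grip rib 14 (x) by 60 (y) by 36 high. The flange's top is 17.5 mm above this point; the mass centre about 15 below it.
- filter_grip (a point): the place to grip the cassette: on the blue rib, 24 mm above the flange and 12 mm under the rib's top; axes as the cassette's. The rib is 14 mm thick along x.
- catch (a joint): how far the yellow catch is slid back along the cleaner's +y, in m: 0 shut (its plate covers the cassette's flange by 12 mm and locks it in), 0.03 fully back at its stop. The flange is free from 0.012 on. About 2 N of friction; it stays where it is left.
- catch_grip (a point): on the axis of the catch's upright yellow finger post, 16 by 16 mm square, 36 mm above the deck and 14 mm under the post's top; axes as the cleaner's. It stands on the catch's flat plate, 30 mm wide, whose top is 14 mm above the deck. The post moves with the catch, from 105 mm (shut) to 135 mm (back) in +y from the bay's centre.
- screwdriver: bystander: screwdriver 200 mm long, lying on the bench on the cleaner's +x side; to be left alone
- can: bystander: spray can, 52 mm across, 150 mm high, standing on the bench at the +y or -y end of the cleaner; origin at the centre of its underside; to be left alone
- tray: bystander: grey open parts tray 110 by 90 by 35 mm on the bench at the other end of the cleaner; origin at the centre of its underside; to be left alone
There are look-alikes about, which are no part of the job. Of the things like the part that bears filter_mid, leave any that is orange; of the rest the larger one is meant.

How it is judged (in metres and radians):
On the way, in this order (a step that is already met when the one before it is completed fails the run):
1. the catch is slid back while the cassette still sits in its bay (value of joint catch above 0.022 m and z of filter_mid in the frame of deck below 0.005 m), for 0.1 s.
2. the cassette is drawn up out of the bay, upright (z of filter_mid in the frame of deck above 0.05 m and angle between filter_mid's own z axis and vertical below 0.35 rad), for 0.1 s.
At the end, for the whole second after the job is handed in: the catch is open (slid at least 20 mm), and the robot's fingers alone hold the cassette still, tipped 45 to 75 degrees from upright, its middle at least 90 mm above the deck, and touching neither cleaner, bench nor bystanders (value of joint catch above 0.02 m and z of filter_mid in the frame of deck above 0.09 m and angle between filter_mid's own z axis and vertical between 0.785 and 1.31 rad and contact force between filter and the fingers above 1 N and contact force between filter and cleaner below 0.2 N and contact force between filter and table below 0.2 N and contact force between filter and screwdriver below 0.2 N and contact force between filter and can below 0.2 N and contact force between filter and tray below 0.2 N and linear speed of filter below 0.04 m/s and angular speed of filter below 0.3 rad/s); the arm keeps its last pose, push and grip.
It fails at once if a bystander is disturbed (moved more than 30 mm) (distance of any of screwdriver, can, tray from where it was at the start of the episode above 0.03 m).
It also fails if it takes over 51 s, if anything falls off the work surface, if the arm or the gripper's body presses on something with over 40 N, if the wrist force passes 120 N, or if a joint passes its speed limit or range.

## Robot

A 7-joint arm with a two-finger parallel gripper is mounted at the origin on the work surface. World frame = base frame: x ahead of the robot, y to its left, z up, the work surface at z = 0. Lengths are in m, angles in degrees, forces in N, time in s.
With the tool pointing down it reaches from about 0.4 to 0.85 m from the base axis. Payload 10.4 kg.
Tool frame: the origin (TCP) lies between the finger pads; the fingertips stand 22 mm ahead of it and the grasp point (between the pads) lies 3 mm ahead of it; z points along the fingers, x is the direction in which the jaws open and shut, and the axes are right-handed (so a half turn about z gives the same grasp; the last joint's range is limited). The gripper opens to 87 mm and grips with 3 to 60 N. Pads are 19 mm wide; open, the fingers measure 117 mm over their backs; the gripper's body (75 mm by 190 mm) begins 51 mm behind the grasp point.
Start: joints at [-64.95, 19.034, -3.707, 83.658, 1.238, 77.344, -5.071], TCP at [0.277, 0.56, 0.245] pointing down, gripper open.
Joint ranges: [-148.97, 148.97], [-28.65, 121.19], [-84.17, 76.75], [9.2, 138.47], [-72.65, 252.65], [3.7, 117.97], [-149.18, 149.18]. Speed limits (degrees/s): [127.2, 127.2, 159.86, 159.86, 180, 180, 180].

## Interface

Orientations are given as [roll, pitch, yaw] about the fixed x, y, z axes, in that order (R = Rz(yaw) Ry(pitch) Rx(roll)).
In Python, from station import * gives the robot as it stands. The module is installed in compiled form; this text tells all that it offers.
- The arm moves only by the tool step_arm, never from a script. Its argument "moves" is a list of rows, each a list of 6 numbers: the shift along the world's x, y, z in mm, then the turn, a rotation vector about the world's x, y, z in rad. In form: [[dx, dy, dz, ax, ay, az], ...]. A call has exactly 8 rows; each row is the pose to reach, as a shift and turn from the pose commanded when the call began; what a row does not reach only later rows make up. A row lasts 1/10 s, in which the tool goes at most 50 mm and 8.59 degrees, less where a joint would pass 70% of its speed; a pose out of reach is approached as far as the arm can. A call with a gripper value outside its range is refused whole. "grip" is the gripper command: -1 is fully open, 1 is shut, values between are in proportion, set as the call begins (left out, the last holds). The fingers move at their own pace and stop on an object; the grip force is fixed at half the most. Time passes only in rows, so rows that repeat a pose let the fingers close, or fill a call up. It gives the time, the measured TCP pose, the force and the opening at its end, in the units of the state.
- observe(): the state, without advancing time (a new reading comes with each control period).
- camera(name): name is "scene" or "top" or "wrist"; returns a dict with "frame" (480x640x3 uint8, red, green, blue), "range_z" (480x640 float32, m along the optical axis (not along the pixel's ray), 0 where there is no reading), "fx", "fy", "cx", "cy" (pixels), "dist_coeffs" ([k1, k2, p1, p2, k3] as OpenCV has them; the pictures are not rectified), "rvec" (rotation vector, rad) and "tvec" (3), from world to camera coordinates, as OpenCV has them. Camera axes: x right, y down, z forward; pixel columns grow to the right and rows downward; lengths in m; the calibration is good to about 2 mm. A picture is of the moment at which its call begins.
- finish_job(): hands the job in, once; it reports no verdict.
The state is a dict: "time": time; "qpos": joint angles; "joint_velocities": joint speeds; "joint_torque": joint torques, N m; "position": TCP position; "orientation": TCP orientation; "wrist_force": force on the tool from outside, world axes, zero at the start; "ft_torque": the same for the moment, N m; "width": finger opening in m.
Only numpy, scipy, OpenCV 4.12 (cv2) and the standard library are available. Lean on these libraries where they do the work, as an engineer would, in place of code of your own. Each camera call takes 0.05 s, during which the arm holds its last target.

## Working session

There is one attempt and no reset: what is moved stays moved. The work goes in short steps, Python scripts to look and compute and a tool call to move; the robot and the scene stay as the last step left them, time stands still between calls to the robot, and variables do not carry over. Pictures are saved under pics/ and viewed, and the job is handed in when it is done.

Besides the shell and the picture viewer there is one more tool, called after "Emit:" as name(argument=value, ...) on one line, values as JSON. step_arm: Moves the arm, as the interface text tells. Its arguments: {"type":"object","properties":{"moves":{"type":"array","items":{"type":"array","items":{"type":"number"}}},"grip":{"type":"number"}},"required":["moves"]}

```bash
mkdir -p pics
cat > h.py <<'E'
from station import *
import numpy as np, cv2
def snap(n,f):
    c=camera(n); cv2.imwrite(f'pics/{f}.png',c['frame'][:,:,::-1]); np.savez(f'pics/{f}.npz',**c); return c
def load(f): return dict(np.load(f'pics/{f}.npz'))
def world(c,u,v,z=None,d=None):
    K=np.array([[c['fx'],0,c['cx']],[0,c['fy'],c['cy']],[0,0,1]],float)
    p=cv2.undistortPoints(np.array([[[u,v]]],float),K,c['dist_coeffs'])[0,0]
    R=cv2.Rodrigues(np.array(c['rvec'],float))[0]; t=np.array(c['tvec'],float).ravel()
    ray=np.array([p[0],p[1],1.])
    o=-R.T@t; r=R.T@ray
    if z is not None: return o+r*(z-o[2])/r[2]
    if d is None: d=c['range_z'][int(round(v)),int(round(u))]
    return o+r*d
E
python3 - <<'E'
from h import *
s=observe(); print(s)
for n in("scene","top"): snap(n,n+'0')
E
```

```text
{'time': 0.0, 'qpos': array([-64.95042758,  19.07427162,  -3.70655511,  83.70689713,
         1.23832053,  77.34471568,  -5.07034147]), 'joint_velocities': array([-0.03832622, -0.05393225,  0.06717401, -0.1089512 ,  0.02675455,
        0.06378662,  0.03090647]), 'joint_torque': array([-6.36541099e-04, -6.23258829e+01,  2.39835971e-02, -3.89886153e+01,
       -6.14388823e-02,  4.00896370e-02,  1.93971769e-04]), 'position': array([0.27720224, 0.55974879, 0.24372145]), 'orientation': array([1.79995092e+02, 8.58706223e-02, 6.36568060e+01]), 'wrist_force': array([ 0.56926941, -0.31552634, -0.02202254]), 'ft_torque': array([-0.02623404,  0.02324634, -0.01084764]), 'width': 0.08721062517051552}
```

View pics/scene0.png

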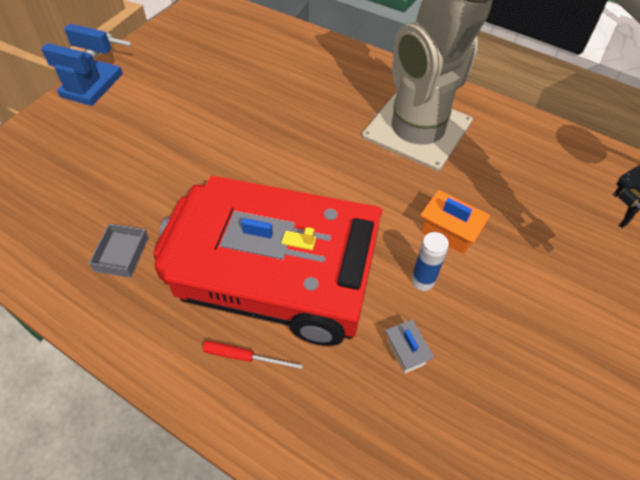

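View pics/top0.png

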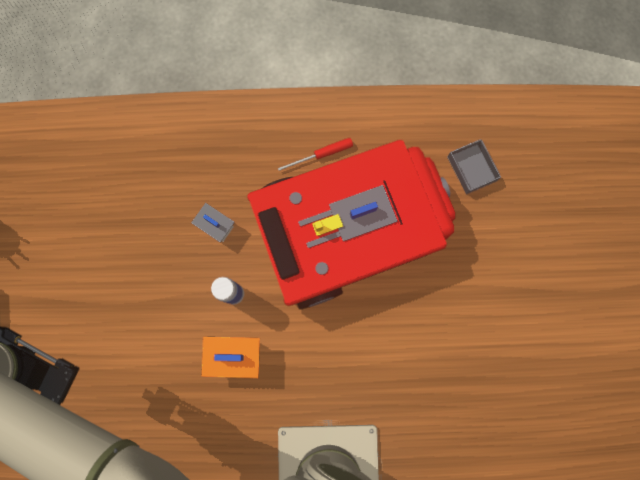

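The top view shows the cleaner with the cassette's rib near (364,210) and the yellow catch post near (321,228). The can is at (225,291), the tray at (474,167) and the screwdriver at (317,155). There are look-alikes at (214,222) (small grey) and (231,357) (orange).

Run:
```python
from h import *
c=load('top0'); f=c['frame'][:,:,::-1]
cv2.imwrite('pics/crop.png',cv2.resize(np.ascontiguousarray(f[150:300,250:450]),None,fx=4,fy=4,interpolation=cv2.INTER_CUBIC))
print(c['fx'],c['range_z'].max())
for u,v in[(364,210),(345,235),(321,228),(330,224),(280,240),(420,180),(350,260),(225,288)]: print(u,v,world(c,u,v).round(4))
```

```text
523.6447132763183 2.3018787
364 210 [ 0.5919 -0.0918  0.1698]
345 235 [ 0.5445 -0.0504  0.1351]
321 228 [0.5547 0.0023 0.1686]
330 224 [ 0.5686 -0.0177  0.1426]
280 240 [0.5349 0.0929 0.1457]
420 180 [ 0.6685 -0.2256  0.1309]
350 260 [ 0.4886 -0.0597  0.1332]
225 288 [0.4319 0.2135 0.1471]
```

View pics/crop.png

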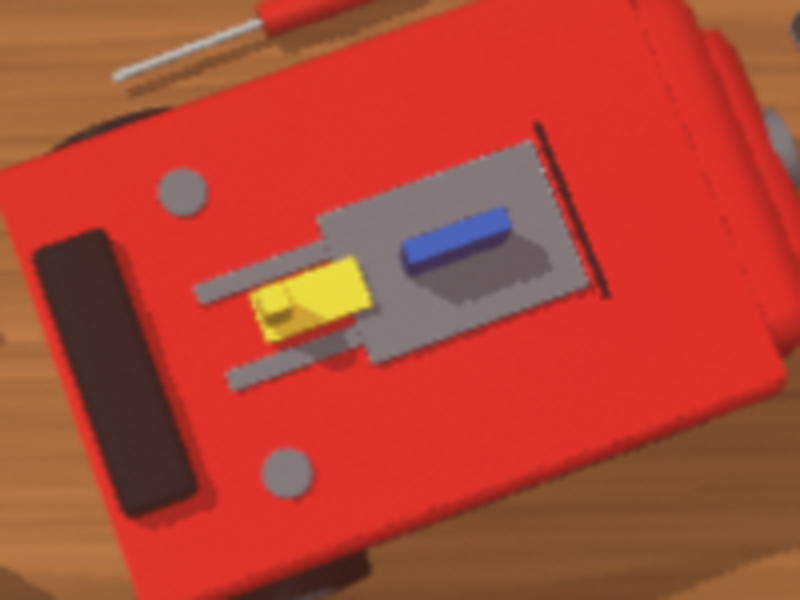

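Run:
```python
from h import *
c=load('top0')
def q(pts,z): return np.array([world(c,x/4+250-.4,y/4+150-.4,z) for x,y in pts])
def rep(n,P):
    e=[np.linalg.norm(P[i]-P[(i+1)%4])*1000 for i in range(4)]
    print(n,P.mean(0).round(4),np.round(e,1),[np.degrees(np.arctan2(*(P[(i+1)%4]-P[i])[[1,0]])).round(1) for i in range(4)]); return P.mean(0)
F=rep('flange',q([(318,217),(532,140),(590,288),(373,362)],.136))
Rb=rep('rib',q([(402,242),(506,208),(511,228),(407,263)],.172))
S=rep('strip',q([(35,252),(104,230),(196,490),(128,517)],.148))
P=rep('post',q([(253,295),(284,283),(293,305),(262,319)],.180))
d=S-F; print(np.degrees(np.arctan2(d[1],d[0])),np.linalg.norm(d[:2]))
print(np.linalg.norm((P-F)[:2]))
# fit with depth on rib top
b=c['frame'].astype(int); m=(b[...,2]>120)&(b[...,0]<100)
ys,xs=np.nonzero(m[195:225,340:395]); 
W=np.array([world(c,x+340,y+195) for x,y in zip(xs,ys)]); W=W[W[:,2]>.165]; print(len(W),W.mean(0))
m=(b[...,0]>180)&(b[...,1]>150)&(b[...,2]<120)
ys,xs=np.nonzero(m[205:245,300:350]); 
W=np.array([world(c,x+300,y+205) for x,y in zip(xs,ys)]);print(len(W),np.sort(W[:,2])[-20:].round(3)); W=W[W[:,2]>.174]; print(len(W),W.mean(0))
```

```text
flange [ 0.5948 -0.0922  0.136 ] [128.9  90.8 128.2  87.9] [np.float64(-71.1), np.float64(-161.8), np.float64(107.6), np.float64(18.7)]
rib [ 0.5949 -0.0913  0.172 ] [59.8 11.5 59.8 11.9] [np.float64(-72.9), np.float64(-168.9), np.float64(107.6), np.float64(11.1)]
strip [0.5295 0.0964 0.148 ] [ 40.1 154.   39.5 156.7] [np.float64(-73.4), np.float64(-161.6), np.float64(110.5), np.float64(18.6)]
post [0.5596 0.0088 0.18  ] [17.8 13.  18.2 14. ] [np.float64(-69.8), np.float64(-159.6), np.float64(113.3), np.float64(18.9)]
109.08704474472937 0.19951750857405623
0.1069821361743258
166 [ 0.59327627 -0.09046994  0.17879063]
331 [0.181 0.181 0.181 0.181 0.181 0.181 0.181 0.181 0.181 0.182 0.182 0.182
 0.182 0.182 0.183 0.183 0.183 0.184 0.184 0.185]
51 [0.56039434 0.00897168 0.17985273]
```

Flange, rib, strip and post sizes all match the given ones: bay centre about (0.595,-0.092), cleaner yaw about 18.6°, post about (0.5605,0.0085). I'll move over the post now.

Emit:
step_arm(moves=[[8,-15,5,0,0,-0.02],[24,-47,10,0,0,-0.07],[42,-82,15,0,0,-0.12],[62,-120,20,0,0,-0.17],[82,-159,20,0,0,-0.23],[102,-198,20,0,0,-0.29],[122,-237,20,0,0,-0.34],[142,-276,20,0,0,-0.39]], grip=-1)

```text
time: 0.9
position: [0.42, 0.2812, 0.2649]
orientation: [-180.0, -0.0, 41.1]
wrist_force: [2.0, 0.6, 0.3]
width: 0.087
```

Emit:
step_arm(moves=[[20,-39,0,0,0,-0.06],[40,-78,0,0,0,-0.12],[60,-117,0,0,0,-0.18],[80,-156,0,0,0,-0.24],[100,-195,0,0,0,-0.29],[120,-234,0,0,0,-0.34],[134,-262,0,0,0,-0.38],[141,-275,-5,0,0,-0.396]])

```text
time: 1.7
position: [0.5609, 0.0046, 0.2603]
orientation: [179.9, -0.1, 18.2]
wrist_force: [0.5, 0.9, -0.4]
width: 0.0873
```

Run:
```python
from h import *
c=snap('wrist','w1'); s=observe(); print(s['time'],s['qpos'].round(1),s['position'],s['orientation'],s['wrist_force'])
```

```text
1.75 [-27.9  10.6  26.2  93.8  -4.7  76.8  17.1] [0.56077014 0.0041187  0.25885008] [1.79940982e+02 2.28269628e-02 1.81938297e+01] [-1.87256654 -1.04131234 -2.20214452]
```

View pics/w1.png

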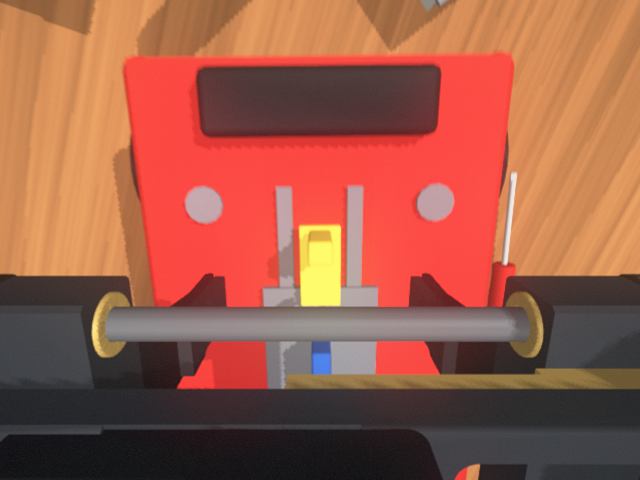

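The wrist view has the post top near (320,243) and the strip above it, square to the image, so the yaw is right. I'll check the post and strip against the world estimate.

Run:
```python
from h import *
c=load('w1')
b=c['frame'].astype(int); m=(b[...,0]>180)&(b[...,1]>150)&(b[...,2]<80)
ys,xs=np.nonzero(m[200:310,280:360]); ys+=200; xs+=280
W=np.array([world(c,x,y) for x,y in zip(xs,ys)]); T=W[W[:,2]>.175]; print(len(T),T.mean(0),T[:,2].max())
print((T.min(0)+T.max(0))/2)
a=world(c,198,68,.148);b2=world(c,440,68,.148);print(a,b2,np.degrees(np.arctan2(*(b2-a)[[1,0]])), np.linalg.norm(b2-a))
print(world(c,321,360,.172))
```

```text
79 [0.55586948 0.01485083 0.18626547] 0.4002265011686287
[0.55192831 0.03563169 0.28762145]
[0.45309909 0.09010958 0.148     ] [0.5980412  0.13810864 0.148     ] 18.32281484818816 0.15268308700953145
[ 0.58771636 -0.06899274  0.172     ]
```

Emit:
step_arm(moves=[[0,4,-10,0,0,0],[0,5,-25,0,0,0],[0,5,-45,0,0,0],[0,5,-62,0,0,0],[0,5,-74,0,0,0],[0,5,-82,0,0,0],[0,5,-86,0,0,0],[0,5,-86,0,0,0]])

```text
time: 2.55
position: [0.5602, 0.0145, 0.1734]
orientation: [-180.0, 0.0, 18.7]
wrist_force: [-0.3, 0.7, 0.9]
width: 0.0866
```

Run:
```python
from h import *
c=snap('wrist','w2'); s=observe(); print(s['time'],s['position'],s['orientation'],s['wrist_force'])
snap('scene','s2'); f=load('s2')['frame'][:,:,::-1]
cv2.imwrite('pics/s2c.png',cv2.resize(np.ascontiguousarray(f[150:350,180:420]),None,fx=3,fy=3))
```

```text
2.6 [0.56047447 0.0143193  0.17388148] [-1.79999110e+02 -2.71951038e-02  1.86374365e+01] [0.24646367 0.72560712 0.46309571]
```

View pics/w2.png

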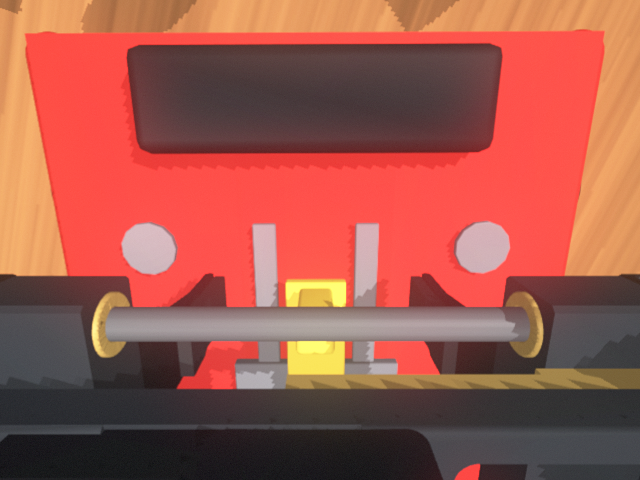

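View pics/s2c.png

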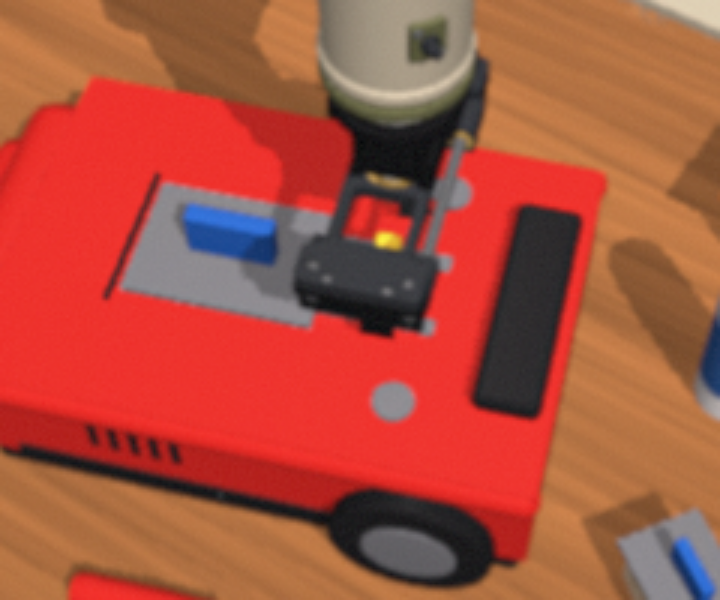

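Fingers straddle the post, but the TCP sits about 6 mm too far in +y; I'll correct this while closing.

Emit:
step_arm(moves=[[1,-5,-1,0,0,0],[1,-5,-1,0,0,0],[1,-5,-1,0,0,0],[1,-5,-1,0,0,0],[1,-5,-1,0,0,0],[1,-5,-1,0,0,0],[1,-5,-1,0,0,0],[1,-5,-1,0,0,0]], grip=1)

```text
time: 3.45
position: [0.5613, 0.0091, 0.1726]
orientation: [-180.0, -0.0, 18.6]
wrist_force: [0.8, 0.3, 0.2]
width: 0.031
```

Emit:
step_arm(moves=[[0,0,0,0,0,0],[0,0,0,0,0,0],[0,0,0,0,0,0],[0,0,0,0,0,0],[0,0,0,0,0,0],[0,0,0,0,0,0],[0,0,0,0,0,0],[0,0,0,0,0,0]])

```text
time: 4.25
position: [0.5612, 0.009, 0.1726]
orientation: [-180.0, 0.0, 18.6]
wrist_force: [-3.9, -1.0, 3.5]
width: 0.0159
```

Emit:
step_arm(moves=[[-1,3,0,0,0,0],[-3,9,0,0,0,0],[-5,15,0,0,0,0],[-7,21,0,0,0,0],[-9,26,0,0,0,0],[-9.5,28.5,0,0,0,0],[-9.5,29,0,0,0,0],[-9.5,29,0,0,0,0]])

```text
time: 5.05
position: [0.5516, 0.0371, 0.1726]
orientation: [179.9, 0.0, 18.6]
wrist_force: [-3.8, -6.2, 3.8]
width: 0.0159
```

Emit:
step_arm(moves=[[0,0,0,0,0,0],[0,0,0,0,0,0],[0,0,0,0,0,0],[0,0,2,0,0,0],[0,0,10,0,0,0],[0,0,25,0,0,0],[0,0,45,0,0,0],[0,0,60,0,0,0]], grip=-1)

```text
time: 5.85
position: [0.5522, 0.0382, 0.2344]
orientation: [180.0, -0.1, 18.6]
wrist_force: [0.1, -0.2, 0.6]
width: 0.0718
```

Run:
```python
from h import *
c=snap('wrist','w3'); s=observe(); print(s['time'],s['position'],s['orientation'],s['wrist_force'])
snap('scene','s3'); f=load('s3')['frame'][:,:,::-1]
cv2.imwrite('pics/s3c.png',cv2.resize(np.ascontiguousarray(f[150:350,180:420]),None,fx=3,fy=3))
```

```text
5.9 [0.55314559 0.03826023 0.23670789] [179.98917166  -0.26462671  18.61297677] [1.06050041 0.20221851 2.74945665]
```

View pics/w3.png

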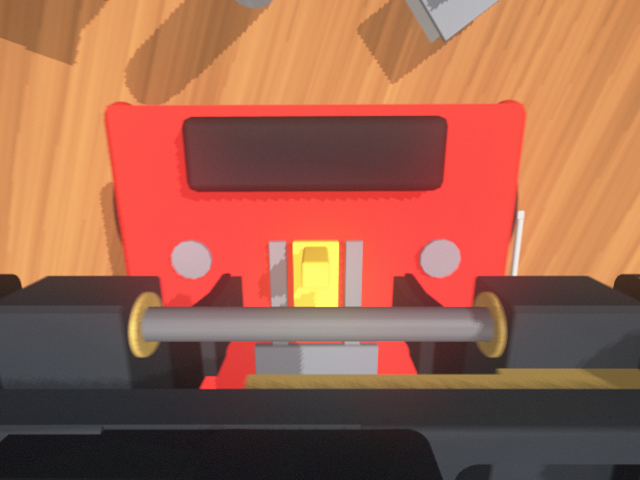

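View pics/s3c.png

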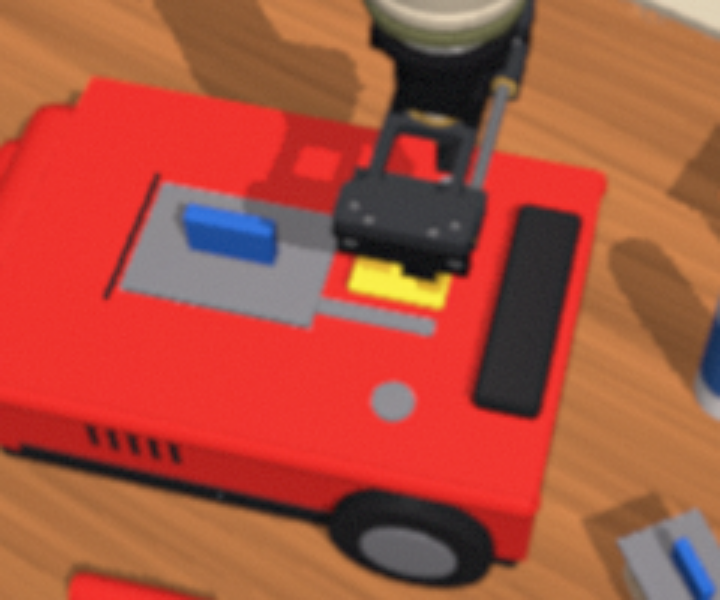

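The yellow plate has left the flange (crop (400,285)). The travel was 29.6 mm, with force rising at the stop. Next is the rib.

Emit:
step_arm(moves=[[3,-10,5,0,0,0],[9,-28,8,0,0,0],[17,-52,8,0,0,0],[25,-76,8,0,0,0],[33,-100,8,0,0,0],[39,-118,8,0,0,0],[42,-128,5,0,0,0],[43,-130,0,0,0,0]])

```text
time: 6.75
position: [0.5947, -0.0936, 0.232]
orientation: [180.0, 0.0, 18.5]
wrist_force: [-0.5, 0.2, -0.2]
width: 0.087
```

Run:
```python
from h import *
s=observe(); print(s['time'],s['position'],s['orientation'],s['wrist_force'])
snap('scene','s4'); f=load('s4')['frame'][:,:,::-1]
cv2.imwrite('pics/s4c.png',cv2.resize(np.ascontiguousarray(f[150:350,180:420]),None,fx=3,fy=3))
snap('wrist','w4')
```

```text
6.75 [ 0.59474034 -0.09360643  0.23198122] [1.79974241e+02 3.38859615e-02 1.84963081e+01] [-0.5064115   0.23500965 -0.19668561]
```

View pics/w4.png

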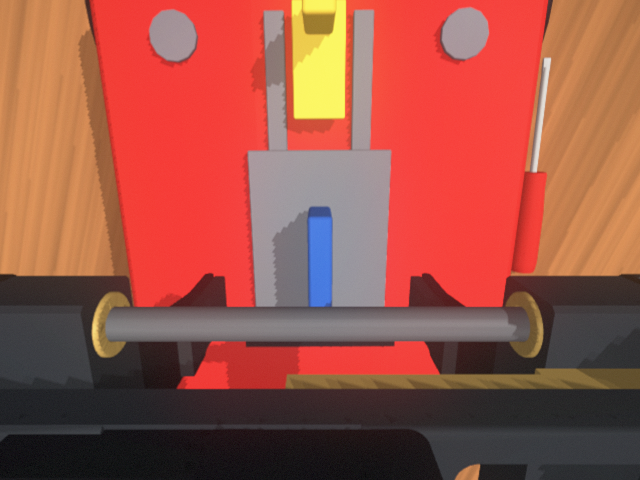

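View pics/s4c.png

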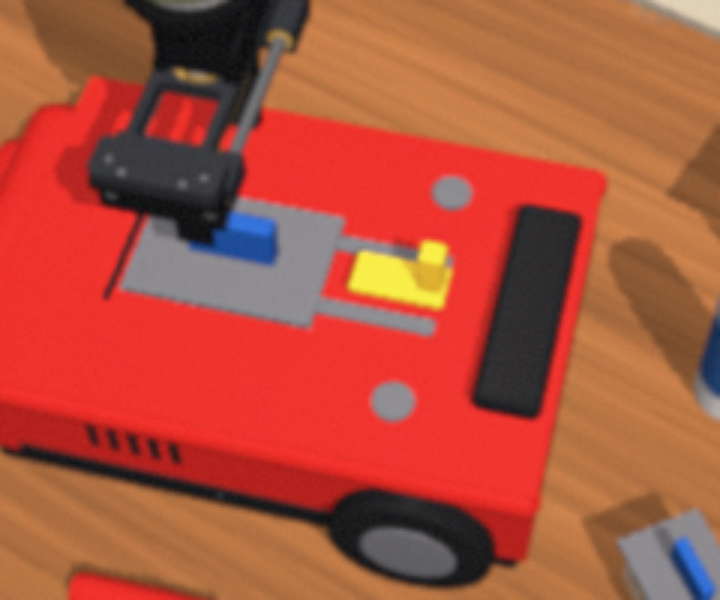

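The catch is clear: plate edge at (318,118), flange edge at row 150. The rib is centred between the fingers at column 320, with its far end at row 208. One quick check on the rib's position.

Run:
```python
from h import *
c=load('w4')
e=world(c,320,215,.172); y=np.array([-.319,.948,0]); print(e,(e-y*.03).round(4))
l=world(c,248,151,.136);r=world(c,391,151,.136); print(np.linalg.norm(l-r),((l+r)/2-y*.065).round(4), np.degrees(np.arctan2(*(r-l)[[1,0]])))
p=world(c,320,118,.144);print('plate gap',(p-(l+r)/2)@y)
```

```text
[ 0.58535802 -0.06259434  0.172     ] [ 0.5949 -0.091   0.172 ]
0.0888230457317425 [ 0.5952 -0.0926  0.136 ] 18.651918798129124
plate gap 0.0190093532974781
```

Emit:
step_arm(moves=[[0,1,-8,0,0,0],[0,2,-22,0,0,0],[0,2,-38,0,0,0],[0,2,-52,0,0,0],[0,2,-62,0,0,0],[0,2,-67,0,0,0],[0,2,-68,0,0,0],[0,2,-68,0,0,0]])

```text
time: 7.65
position: [0.595, -0.0899, 0.1649]
orientation: [180.0, -0.0, 18.6]
wrist_force: [-0.3, 0.1, -0.9]
width: 0.0872
```

Plate gap is 19 mm (18 expected when fully back), and the rib centre agrees within 2 mm. Closing.

Emit:
step_arm(moves=[[0,-1,-1,0,0,0],[0,-1,-1,0,0,0],[0,-1,-1,0,0,0],[0,-1,-1,0,0,0],[0,-1,-1,0,0,0],[0,-1,-1,0,0,0],[0,-1,-1,0,0,0],[0,-1,-1,0,0,0]], grip=1)

```text
time: 8.45
position: [0.5948, -0.0909, 0.1636]
orientation: [-180.0, -0.0, 18.6]
wrist_force: [0.7, 0.1, 1.0]
width: 0.0311
```

Emit:
step_arm(moves=[[0,0,0,0,0,0],[0,0,0,0,0,0],[0,0,0,0,0,0],[0,0,0,0,0,0],[0,0,0,0,0,0],[0,0,0,0,0,0],[0,0,0,0,0,0],[0,0,0,0,0,0]])

```text
time: 9.25
position: [0.5949, -0.0909, 0.1636]
orientation: [180.0, -0.0, 18.6]
wrist_force: [0.3, -0.3, -0.1]
width: 0.0135
```

Gripped at 13.5 mm (14 expected). Drawing straight up, slowly.

Emit:
step_arm(moves=[[0,0,2,0,0,0],[0,0,6,0,0,0],[0,0,11,0,0,0],[0,0,17,0,0,0],[0,0,24,0,0,0],[0,0,31,0,0,0],[0,0,37,0,0,0],[0,0,40,0,0,0]])

```text
time: 10.05
position: [0.5951, -0.0909, 0.2045]
orientation: [180.0, -0.1, 18.6]
wrist_force: [0.2, -0.8, -2.1]
width: 0.0141
```

Run:
```python
from h import *
s=observe(); print(s['time'],s['position'],s['orientation'],s['wrist_force'],s['ft_torque'],s['width'])
snap('scene','s5'); f=load('s5')['frame'][:,:,::-1]
cv2.imwrite('pics/s5c.png',cv2.resize(np.ascontiguousarray(f[150:350,180:420]),None,fx=3,fy=3))
```

```text
10.05 [ 0.59512098 -0.09094244  0.20448123] [ 1.79983197e+02 -5.78161775e-02  1.86212340e+01] [ 0.17784377 -0.78781581 -2.08048139] [-0.02893663  0.04348804 -0.00218085] 0.014128461686046848
```

View pics/s5c.png

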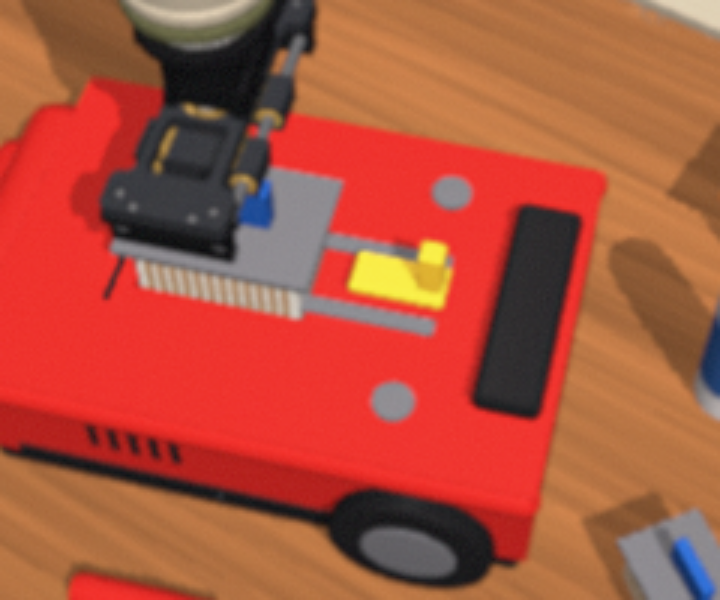

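The cassette is rising level with the pleats showing, the force is about 2 N (its weight) and nothing is binding. Continuing up.

Emit:
step_arm(moves=[[0,0,5,0,0,0],[0,0,14,0,0,0],[0,0,25,0,0,0],[0,0,37,0,0,0],[0,0,49,0,0,0],[0,0,60,0,0,0],[0,0,68,0,0,0],[0,0,72,0,0,0]])

```text
time: 10.9
position: [0.5951, -0.091, 0.2767]
orientation: [180.0, -0.1, 18.6]
wrist_force: [0.9, 1.0, -1.8]
width: 0.0138
```

Emit:
step_arm(moves=[[0,0,6,0,0,0],[0,0,20,0,0,0],[0,0,36,0,0,0],[0,0,54,0,0,0],[0,0,72,0,0,0],[0,0,88,0,0,0],[0,0,98,0,0,0],[0,0,100,0,0,0]])

```text
time: 11.7
position: [0.5951, -0.0911, 0.377]
orientation: [180.0, -0.1, 18.6]
wrist_force: [0.2, 0.2, -1.8]
width: 0.0137
```

Run:
```python
from h import *
s=observe(); print(s['time'],s['qpos'],s['position'],s['orientation'],s['wrist_force'],s['ft_torque'],s['width'])
snap('scene','s6')
```

```text
11.7 [-19.48472663  14.96293986  30.62717154  75.60684017  -7.57740095
  91.32382186  28.70735657] [ 0.59513562 -0.09105045  0.37702328] [ 1.79963917e+02 -1.00478059e-01  1.86141856e+01] [ 0.22797259  0.1687275  -1.80029144] [-0.11684631  0.03035088  0.03088416] 0.013721633765394195
```

View pics/s6.png

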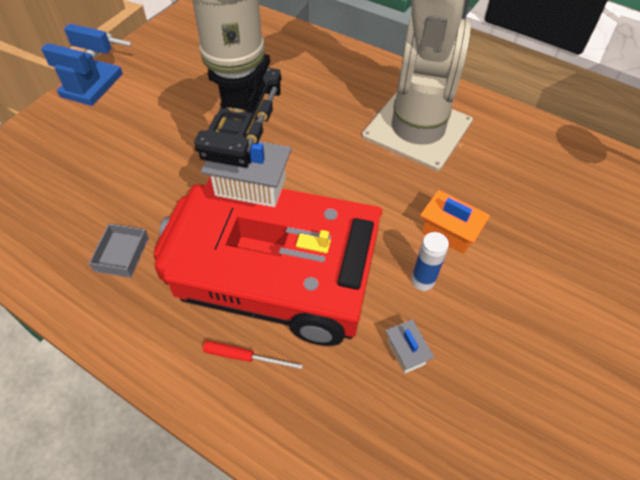

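The cassette is wholly out, with the open bay visible at (262,237) and the bystanders unmoved. Tipping it now about the rib axis, pleats outwards.

Emit:
step_arm(moves=[[0,0,2,0.01,-0.03,0],[0,0,5,0.026,-0.076,0],[0,0,8,0.045,-0.133,0],[0,0,12,0.064,-0.19,0],[0,0,16,0.083,-0.247,0],[0,0,20,0.102,-0.304,0],[0,0,20,0.118,-0.351,0],[0,0,20,0.128,-0.379,0]])

```text
time: 12.55
position: [0.5939, -0.0915, 0.3951]
orientation: [-179.9, -23.1, 18.5]
wrist_force: [0.3, 0.5, -1.4]
width: 0.0136
```

Run:
```python
from h import *
s=observe(); print(s['time'],s['qpos'],s['position'],s['orientation'],s['wrist_force'],s['ft_torque'],s['width'])
snap('scene','s7')
```

```text
12.55 [-19.9616713   -1.99547352  29.81473307  92.60104812 -10.5728701
  69.0002696   30.61000935] [ 0.59394838 -0.09145363  0.39513573] [-179.93862425  -23.07957712   18.53912522] [ 0.28032878  0.51702978 -1.36636031] [-0.28970099  0.66573836 -0.04392915] 0.013602406991638083
```

View pics/s7.png

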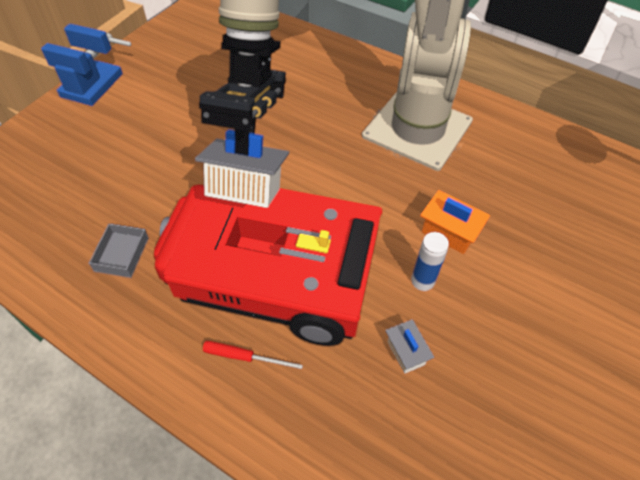

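Tipped 23° with the grip holding. Joint 2 is dropping, so I'll shift ahead while tipping the rest.

Emit:
step_arm(moves=[[5,0,0,0.012,-0.036,0],[15,0,0,0.03,-0.088,0],[26,0,0,0.048,-0.142,0],[37,0,0,0.066,-0.196,0],[48,0,0,0.084,-0.249,0],[56,0,0,0.098,-0.29,0],[60,0,0,0.106,-0.315,0],[60,0,0,0.108,-0.322,0]])

```text
time: 13.4
position: [0.6545, -0.0909, 0.3946]
orientation: [-180.0, -42.3, 18.6]
wrist_force: [-1.0, 0.1, -2.0]
width: 0.0134
```

Run:
```python
from h import *
s=observe(); print(s['time'],s['qpos'],s['position'],s['orientation'],s['wrist_force'],s['ft_torque'],s['width'])
```

```text
13.4 [-19.52944484  -4.28331776  32.64912069 101.35505574 -25.83313182
  47.97934274  43.94362906] [ 0.65445651 -0.09092861  0.39460542] [-179.97027701  -42.34222389   18.59454967] [-0.99140834  0.05569368 -2.00134602] [-0.46005979  1.14124247  0.0443347 ] 0.01337165389295209
```

Emit:
step_arm(moves=[[3,0,0,0.01,-0.03,0],[9,0,0,0.026,-0.078,0],[16,0,0,0.044,-0.13,0],[24,0,0,0.062,-0.185,0],[31,0,0,0.078,-0.232,0],[36,0,0,0.091,-0.27,0],[39,0,0,0.098,-0.292,0],[40,0,0,0.099,-0.295,0]])

```text
time: 14.2
position: [0.6946, -0.0906, 0.3949]
orientation: [-180.0, -60.2, 18.6]
wrist_force: [-0.2, -0.6, -1.3]
width: 0.0137
```

Emit:
step_arm(moves=[[0,0,0,0,0,0],[0,0,0,0,0,0],[0,0,0,0,0,0],[0,0,0,0,0,0],[0,0,0,0,0,0],[0,0,0,0,0,0],[0,0,0,0,0,0],[0,0,0,0,0,0]])

```text
time: 15.0
position: [0.6948, -0.0909, 0.3956]
orientation: [179.9, -60.2, 18.7]
wrist_force: [-0.1, -0.7, -1.8]
width: 0.014
```

Run:
```python
from h import *
s=observe(); print(s['time'],s['qpos'],s['position'],s['orientation'],s['wrist_force'],s['ft_torque'],s['width'],abs(s['joint_velocities']).max())
snap('scene','s8');snap('top','t8')
```

```text
15.0 [-23.101034    -3.9834831   39.73401511 110.28348151 -59.13134869
  33.78142977  75.98052686] [ 0.69484454 -0.09088077  0.39556358] [179.93006131 -60.20986209  18.68021151] [-0.06358202 -0.69513814 -1.82840579] [-5.87978517e-01  1.49332023e+00  1.06200626e-03] 0.01397980619254415 0.06859652682979687
```

View pics/s8.png

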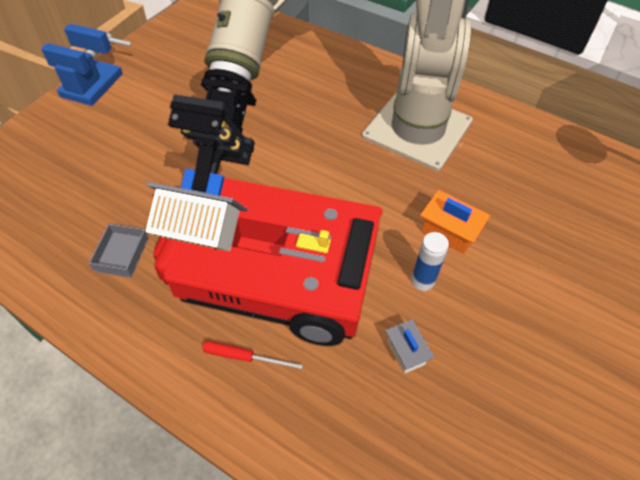

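View pics/t8.png

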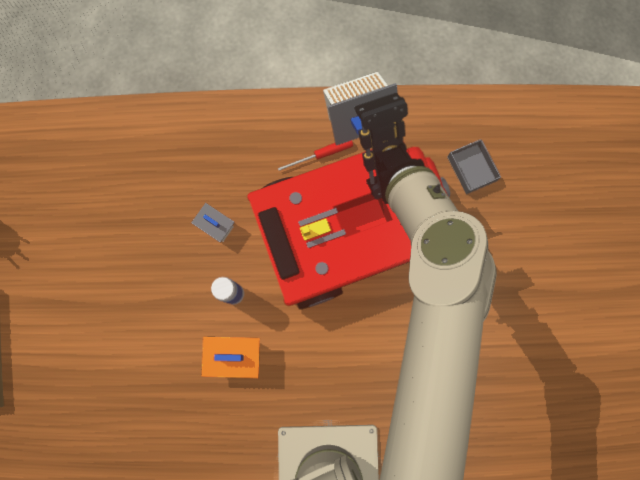

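The tilted cassette hangs clear: pleats at (190,215) in the scene view, catch still open, bystanders unmoved. One measurement of its actual tilt and height.

Run:
```python
from h import *
c=load('t8'); b=c['frame'].astype(int)
P=[]
for v in range(105,140):
    for u in range(328,352):
        r=b[v,u]
        if abs(r[0]-r[2])<25 and r.max()<170 and c['range_z'][v,u]>0: P.append(world(c,u,v))
P=np.array(P); m=P.mean(0)
for _ in range(3):
    n=np.linalg.svd(P-P.mean(0))[2][2]; d=(P-P.mean(0))@n; P=P[abs(d)<max(.003,1.5*d.std())]
n*=np.sign(n[2]); print(len(P),n,np.degrees(np.arccos(n[2])),P.mean(0),d.std())
s=observe(); from scipy.spatial.transform import Rotation as R
z=R.from_euler('xyz',s['orientation'],degrees=True).as_matrix()[:,2]; print('mid est',s['position']+z*(.003+.0415), z, (P.mean(0)-s['position'])@z)
```

```text
683 [-0.82740696 -0.27357881  0.49046137] 60.62908935128843 [ 0.70557631 -0.03941959  0.38672269] 0.001268144672047093
mid est [ 0.73144111 -0.0785539   0.37342145] [ 0.82250626  0.27681862 -0.49684495] 0.02745049281479317
```

The flange plane reads 60.6°, and the cassette's middle is at z ≈ 0.373 (0.243 above the deck). It is still and held, so I'm handing in.

Run:
```python
from h import *
print(finish_job()); s=observe(); print(s['time'],s['width'],s['position'])
```

```text
the job is handed in; nothing more can be done
None
the job is handed in; nothing more can be done
```

I slid the catch fully back, drew the cassette straight up until it was wholly out of the bay, then tipped it and handed the job in at about 15 s. The hand-in gave no verdict, as expected.

Last checks before handing in:
- **Catch:** the fingers moved it 29.6 mm. The wrist camera showed a 19 mm gap between plate and flange, against 18 mm expected when fully back, and it was still open in the last pictures.
- **Tilt:** the flange measured 60.6° from upright in the depth image, against 60.2° for the tool.
- **Height:** the cassette's middle is about 0.24 m above the deck, calculated from the tool pose.
- **Grip:** 14 mm finger opening on the rib, about 2 N of load, and the arm still.
- **Surroundings:** in the last pictures the cassette touches nothing else, and the screwdriver, can and tray show no visible movement.

No check failed or disagreed beyond about 2 mm.

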